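Unlatch the solvent locker and fetch the red-capped bottle

TASK

Pull up the black spring plunger knob on the solvent locker and slide the clear cover fully open, so that the plunger drops into its second hole and keeps it there. Then lift the red-capped bottle out of the packed crate, leaving the other bottles standing in their places, and set it down gently, upright and with its whole foot on the white tile. Leave everything else on the bench where it is.

Things in the scene. Friction and masses are not known exactly. Their poses are not given: they have to be found in the camera images.
- locker: Low white steel solvent locker, fixed to the bench, 218 (x) x 274 (y) x 90 mm high. Its origin is on the bench; its y axis points along the way the cover slides open. The opening lies at its y -129 to -7, x -85 to 85 mm (inner floor 6 mm above the bench, walls 90 mm high, 8 mm thick); the rest (y above 1 mm) is a closed deck 90 mm high over which the cover parks. An aluminium sill runs along its -x side (x -125 to -85) with two pin holes, at y -68 and y +68 mm.
- cover (a joint): Slide of the blue-framed clear flat cover (218 x 134 x 4 mm, top face 96 mm above the bench). 0 = shut over the opening; grows along the locker's +y to 0.136 m, fully open against its stop, where the plunger's pin stands over the second hole. About 2 N of friction plus a little damping. Held shut (2 mm of play) while the pin is in its hole.
- plunger (a joint): Spring index plunger mounted on the cover: 0 = pin fully down in a hole, up to 0.012 m = pulled straight up to its stop. The pin leaves the hole above 0.008; the spring pulls back with about 4 N at the bottom to 8.5 N at the top and stays on all the time. Let go between the holes, the pin rides on the sill (about 0.008) and drops once over a hole.
- knob (a point): Centre of the black plunger knob, an upright cylinder of 26 mm diameter and 22 mm height, half-way up it: 123 mm above the bench when down. It sits on the cover over the sill, at the locker's x -105, y -68 mm when shut, and travels with the cover (y +68 when open). Below it is an 18 mm brass sleeve 11 mm high on the cover's top; the knob's underside is 16 mm above the cover when down.
- crate_mid (a point): Centre of the floor of the yellow crate insert fixed in the locker's opening, 6 mm above the bench. The crate is 141 mm (locker x) by 94 mm (locker y) inside with 5 mm walls 30 mm high, and holds six amber bottles packed 3 by 2, 47 mm apart, each touching or within a millimetre of its neighbours and the walls (glass slides easily on glass, but a bottle that is pressed sideways while it is pulled up drags its neighbours along and jams); which cap stands where changes.
- red_center (a point): Centre (half-way up, 41 mm above its foot; z axis up) of the amber bottle with the red cap: body 46 mm diameter up to 47 mm, shoulder to 56 mm, cap 20 mm diameter from 56 to 82 mm above the foot. 0.10 to 0.18 kg.
- tile_top (a point): Centre of the top face of the white square tile, 130 x 130 mm, 8 mm above the bench, on a thin black rubber mat 142 mm wide; fixed. Its x and y axes are along its sides, z up.
- white_center (a point): Centre of the same kind of bottle with the white cap, a neighbour in the crate.
- blue_center (a point): Centre of the same kind of bottle with the blue cap, a neighbour in the crate.
- green_center (a point): Centre of the same kind of bottle with the green cap, a neighbour in the crate.
- black_center (a point): Centre of the same kind of bottle with the black cap, a neighbour in the crate.
- grey_center (a point): Centre of the same kind of bottle with the grey cap, a neighbour in the crate.
- denture: Pink denture, 60 x 66 x 22 mm, origin under its middle; a bystander.
- bowl: Green mixing bowl, 110 mm wide and 60 mm high, origin under its middle; a bystander.
- spatula: Spatula with wooden handle, 170 mm long, lying along its x axis; a bystander.
- bottle_red: The red-capped bottle itself, origin under its foot.
- tile: The tile itself, origin on the bench under its centre.

How it is judged:
On the way, in this order (a step that is already met when the one before it is completed fails the run):
1. the plunger is pulled up while the cover is still shut (value of joint plunger above 0.006 m and value of joint cover below 0.012 m).
2. the cover is fully open and the plunger has dropped into the second hole (value of joint cover above 0.131 m and value of joint plunger below 0.003 m), for 0.2 s.
3. the red-capped bottle is lifted clear of the crate (height (world z) of red_center above 0.115 m).
At the end, for the whole second after the job is handed in: Cover open (above 0.131 m), plunger down (below 0.003 m); red-capped bottle at rest on the tile, upright within 0.1 rad, centre within 46 mm of the tile's along each side; other bottles upright, within 12 mm of their start; denture, bowl, spatula moved under 30 mm (all of step 2 and x of red_center in the frame of tile_top between -0.046 and 0.046 m and y of red_center in the frame of tile_top between -0.046 and 0.046 m and z of red_center in the frame of tile_top between 0.037 and 0.045 m and angle between each of red_center, white_center, blue_center, green_center, black_center, grey_center's own z axis and vertical below 0.1 rad and linear speed of bottle_red below 0.03 m/s and distance of each of white_center, blue_center, green_center, black_center, grey_center from where it was at the start of the episode below 0.012 m and distance of each of denture, bowl, spatula from where it was at the start of the episode below 0.03 m); the robot touches nothing.
It fails at once if another bottle is tipped over or pulled out of the crate (angle between any of white_center, blue_center, green_center, black_center, grey_center's own z axis and vertical above 0.4 rad or distance of any of white_center, blue_center, green_center, black_center, grey_center from where it was at the start of the episode above 0.035 m).
It fails at once if the bottle is slammed on the tile (over 45 N) (contact force between bottle_red and tile above 45 N).
It fails at once if the bottle is let go over the tile with its foot more than 15 mm above it (horizontal distance between red_center and tile_top below 0.1 m and height (world z) of red_center above 0.064 m and contact force between the fingers and bottle_red below 0.1 N).
It fails at once if the denture, bowl or spatula is knocked away (over 60 mm) (distance of any of denture, bowl, spatula from where it was at the start of the episode above 0.06 m).
It also fails if it takes over 64 s, if anything falls off the work surface, if the arm or the gripper's body presses on something with over 40 N, if the wrist force passes 120 N, or if a joint passes its speed limit or range.

ROBOT

A 6-joint arm with a two-finger parallel gripper is mounted at the origin on the work surface. World frame = base frame: x ahead of the robot, y to its left, z up, the work surface at z = 0. Lengths are in m, angles in rad, forces in N, time in s.
With the tool pointing down it reaches from about 0.375 to 0.975 m from the base axis. Payload 3.8 kg.
Tool frame: the origin (TCP) lies at the very end of the fingers, on their centre line; the grasp point (between the pads) lies 19 mm behind it; z points along the fingers, y is the direction in which the jaws open and shut (so a half turn about z gives the same grasp; the last joint's range is limited). The gripper opens to 85 mm and grips with 20 to 120 N. Pads are 22 mm wide; open, the fingers measure 114 mm over their backs; the gripper's body (76 mm by 85 mm) begins 54 mm behind the grasp point. The pads swing forward as they close: fully open they stand 13 mm farther back than shut.
Start: joints at [1.222, 0.264, 1.604, -0, 1.274, -0.037], TCP at [0.207, 0.642, 0.231] pointing down, gripper open.
Joint ranges: [-2.63, 2.63], [-0.94, 2.18], [0.31, 2.57], [-1.31, 4.45], [0, 2.66], [-2.55, 2.55]. Speed limits (rad/s): [2.57, 2.57, 3.14, 3.14, 3.14, 3.14].

INTERFACE

Orientations are given as a rotation vector (axis times angle).
In Python, from workcell import bot, read_camera, finish_job gives the robot as it stands. The module is installed in compiled form; this text tells all that it offers.
- The arm moves only by the tool servo_tool, never from a script. Its argument "targets" is text: rows parted by semicolons, each of 7 numbers parted by spaces: the turn, a rotation vector about the tool's x, y, z in rad, then the shift along the tool's x, y, z in mm, then the finger opening in mm, from 0 to 85.4. In form: wx wy wz x y z gripper; .... A call has 1 to 8 rows; each row shifts and turns the pose as measured when the row begins, along the tool's axes as they then stand; what a row does not reach is not made up. A row lasts 1/12 s, in which the tool goes at most 41.7 mm and 7.16 degrees, less where a joint would pass 70% of its speed; a pose out of reach is approached as far as the arm can. A call is refused whole if a number of a shift passes 41.7 or a number of a turn 0.125, either way. A call with a gripper value outside its range is refused whole. The fingers move at their own pace and stop on an object; "newtons" is the grip in N (left out, the last holds). Time passes only in rows, so rows that do not move let the fingers close. It gives the time, the measured TCP pose, the force and the opening at its end, in the units of the state.
- bot.read_state(): the state, without advancing time (a new reading comes with each control period).
- read_camera(name): name is "side" or "top" or "wrist"; returns a dict with "image" (384x512x3 uint8, red, green, blue), "mtx" (3x3 intrinsics, pixels), "eye" and "orientation" of the camera in the world; the wrist camera has in their place "T_tool_cam" (4x4, takes a point from camera to tool coordinates, whose origin is the TCP and whose axes are the flange's). Camera axes: x right, y up, looking along -z (the intrinsics and any distortion apply to the point x, -y, -z); pixel columns grow to the right and rows downward; lengths in m; the calibration is good to about 2 mm. A picture is of the moment at which its call begins: read the wrist's pose just before it. There is no depth.
- finish_job(): hands the job in, once; it reports no verdict.
The state is a dict: "time": time; "q": joint angles; "joint_vel": joint speeds; "joint_torque": joint torques, N m; "tool_pos": TCP position; "tcp_rot": TCP orientation; "wrist_force": force on the tool from outside, world axes, zero at the start; "torque": the same for the moment, N m; "width": opening from 0.0 (shut) to 1.0 (fully open).
Only numpy, scipy, OpenCV 4.12 (cv2) and the standard library are available. Lean on these libraries where they do the work, as an engineer would, in place of code of your own. Each camera call takes 0.05 s, during which the arm holds its last target.

## Working session

There is one attempt and no reset: what is moved stays moved. The work goes in short steps, Python scripts to look and compute and a tool call to move; the robot and the scene stay as the last step left them, time stands still between calls to the robot, and variables do not carry over. Pictures are saved under pics/ and viewed, and the job is handed in when it is done.

Besides the shell and the picture viewer there is one more tool, called after "Request:" by a JSON object that holds its "api" and its "payload". servo_tool: Moves the arm, as the interface text tells. Its arguments: {"type":"object","properties":{"targets":{"type":"string"},"newtons":{"type":"number"}},"required":["targets"]}

```bash
mkdir -p pics
cat > h.py <<'E'
import numpy as np, cv2
from workcell import bot, read_camera, finish_job
from scipy.spatial.transform import Rotation as R
def shot(n,f):
    s=bot.read_state(); c=read_camera(n); cv2.imwrite('pics/'+f+'.png',c['image'][:,:,::-1]); 
    np.save('pics/'+f+'.npy',np.array([{**c,'s':s}],dtype=object),allow_pickle=True); return c,s
def load(f): return np.load('pics/'+f+'.npy',allow_pickle=True)[0]
def cam(c):
    if 'T_tool_cam' in c:
        s=c['s']; T=np.eye(4);T[:3,:3]=R.from_rotvec(s['tcp_rot']).as_matrix();T[:3,3]=s['tool_pos'];T=T@np.array(c['T_tool_cam']); return T[:3,:3],T[:3,3]
    o=np.array(c['orientation']); 
    M=o if o.shape==(3,3) else (R.from_rotvec(o).as_matrix() if o.size==3 else R.from_quat(o).as_matrix())
    return M,np.array(c['eye'])
def ray(c,u,v):
    p=cv2.undistortPoints(np.array([[[u,v]]],float),np.array(c['mtx']),np.array(c['dist']) if 'dist' in c else None)[0,0]
    M,e=cam(c); return e,M@np.array([p[0],-p[1],-1.])
def onz(c,u,v,z):
    e,d=ray(c,u,v); return e+d*(z-e[2])/d[2]
def proj(c,P):
    M,e=cam(c); q=M.T@(np.array(P)-e); q=np.array([q[0],-q[1],-q[2]]); x=np.array(c['mtx'])@(q/q[2]); return x[:2]
def crop(f,x0,y0,x1,y1,k,out):
    im=cv2.imread('pics/'+f+'.png')[y0:y1,x0:x1]; cv2.imwrite('pics/'+out+'.png',cv2.resize(im,None,fx=k,fy=k,interpolation=cv2.INTER_CUBIC))
E
python3 - <<'E'
from h import *
for n in ['top','side','wrist']:
    c,s=shot(n,n+'0'); print(n,{k:(np.round(v,4).tolist()) for k,v in c.items() if k!='image'})
print(s)
E
```

```text
top {'mtx': [[480.572, 0.0, 248.2844], [0.0, 480.572, 192.8047], [0.0, 0.0, 1.0]], 'eye': [0.4422, -0.0003, 1.3727], 'orientation': [0.0994, -0.0772, -1.5916]}
side {'mtx': [[491.6656, 0.0, 254.6425], [0.0, 491.6656, 193.0277], [0.0, 0.0, 1.0]], 'eye': [0.3033, -1.0558, 0.79], 'orientation': [0.9977, -0.1242, -0.2122]}
wrist {'mtx': [[302.3238, 0.0, 251.1993], [0.0, 302.3238, 190.2418], [0.0, 0.0, 1.0]], 'T_tool_cam': [[-0.0007, 0.9548, 0.2973, 0.0759], [1.0, 0.0009, -0.0004, -0.0008], [-0.0006, 0.2973, -0.9548, -0.144], [0.0, 0.0, 0.0, 1.0]]}
{'time': 0.1, 'q': array([ 1.22207813e+00,  2.64670262e-01,  1.60526460e+00, -3.12751295e-05,
        1.27371025e+00, -3.68992460e-02]), 'joint_vel': array([-0.00111531, -0.00156131, -0.00149102, -0.00107875, -0.00014433,
       -0.00026663]), 'joint_torque': array([ 8.85515219e-04, -5.16711080e+01, -3.68593204e+01, -2.68682919e-05,
        6.33650052e-03,  1.82265893e-05]), 'tool_pos': array([0.20686332, 0.64180959, 0.23007696]), 'tcp_rot': array([-0.48775112, -3.10312852,  0.00317288]), 'wrist_force': array([ 0.2170019 , -0.76434984, -0.22130165]), 'torque': array([-0.01404849, -0.02181205,  0.04334491]), 'width': 1.0030536207449918}
```

View pics/top0.png

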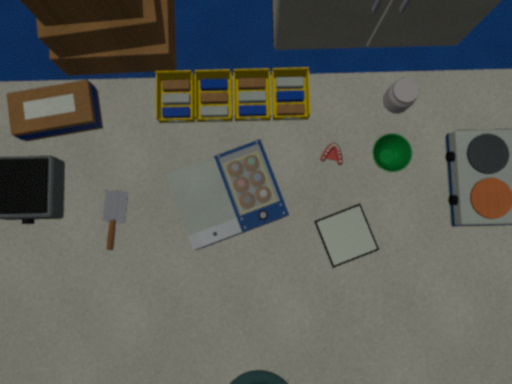

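View pics/side0.png

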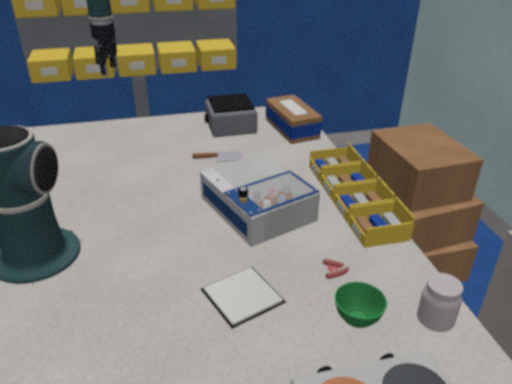

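View pics/wrist0.png

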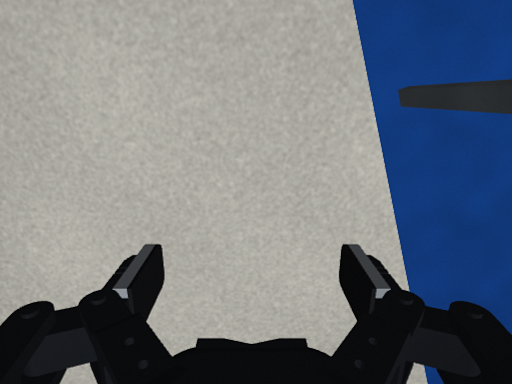

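Run:
```python
from h import *
c=load('top0'); print(proj(c,[.207,.642,.231]),proj(load('side0'),[.207,.642,.231]))
crop('top0',150,125,310,255,5,'t1'); crop('top0',300,190,400,280,6,'t2'); crop('side0',190,150,340,250,5,'s1')
```

```text
[-18.41543693 354.77365198] [109.46515449  73.45790481]
```

View pics/t1.png

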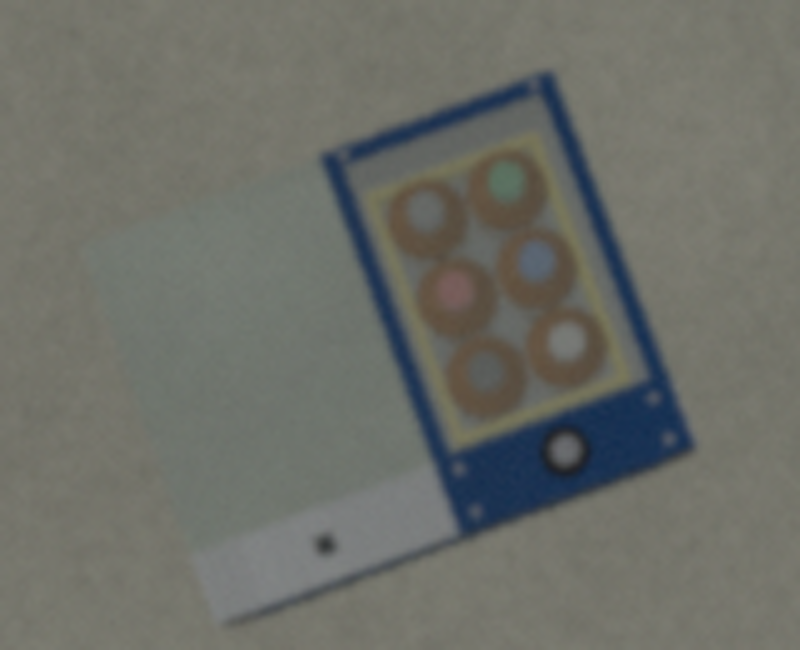

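View pics/t2.png

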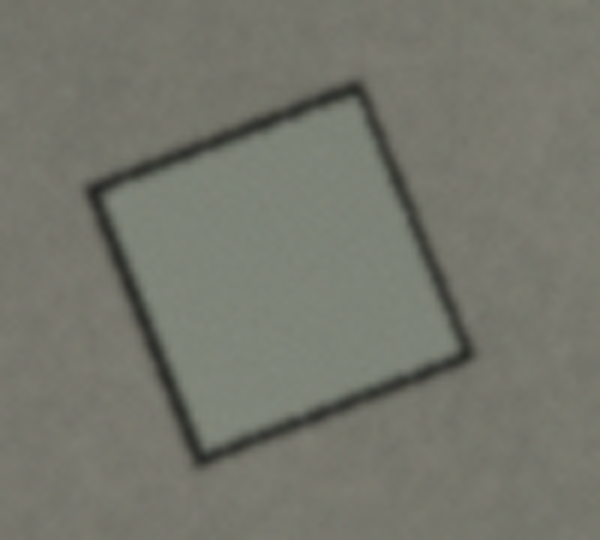

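View pics/s1.png

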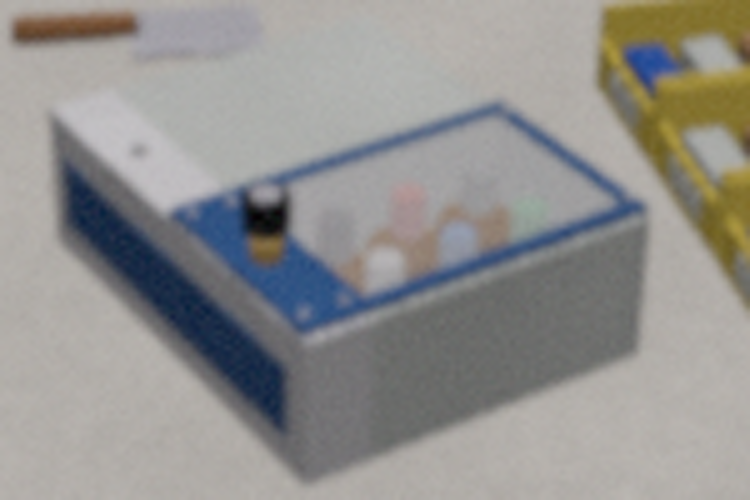

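```bash
cat > pose.py <<'E'
from h import *
from scipy.optimize import least_squares
c=load('top0')
f=lambda x,y:(150+(x+.5)/5-.5,125+(y+.5)/5-.5)
g=lambda x,y:(300+(x+.5)/6-.5,190+(y+.5)/6-.5)
s=load('side0'); h=lambda x,y:(190+(x+.5)/5-.5,150+(y+.5)/5-.5)
obs=[]
for (x,y),P in {(325,157):(93,-1,96),(548,72):(93,-135,96),(692,447):(-125,-135,96),(460,533):(-125,-1,96),(565,450):(-105,-68,134),(325,545):(-105,68,90)}.items(): obs.append((c,f(x,y),P))
for (x,y),P in {(268,190):(-105,-68,134),(138,150):(-105,68,90),(300,333):(-125,-135,96),(647,208):(93,-135,96),(500,103):(93,-1,96)}.items(): obs.append((s,h(x,y),P))
def W(p,P):
    a=p[2]; P=np.array(P)/1000; return np.array([p[0]+np.cos(a)*P[0]-np.sin(a)*P[1],p[1]+np.sin(a)*P[0]+np.cos(a)*P[1],P[2]])
for nm,ob in [('both',obs),('top',obs[:6]),('side',obs[6:])]:
    r=least_squares(lambda p:np.concatenate([proj(k,W(p,P))-np.array(q) for k,q,P in ob]),[.5,.1,.3]); p=r.x; print(nm,p,np.round(r.fun,1))
    print('knob',W(p,(-105,-68,123)),'red guess',W(p,(0,-44.5,47)))
print([onz(c,*f(453,287),.088)])
cs=[onz(c,*g(x,y),.004) for x,y in [(92,188),(360,85),(470,355),(200,463)]]; print('tile',np.mean(cs,0),cs, )
e=cs[1]-cs[0]; print(np.degrees(np.arctan2(e[1],e[0])))
E
python3 pose.py
```

```text
both [0.60118374 0.07689303 0.33055432] [-0.5 -0.4  1.5 -0.4  1.2  0.1  0.3  0.3  0.6  0.2  0.4 -0.1 -0.9 -0.6
 -0.2 -1.1 -0.  -1.6  0.2 -1.5 -0.  -1.7]
knob [ 0.52393875 -0.0215052   0.123     ] red guess [0.61562699 0.03480214 0.047     ]
top [0.60094552 0.07849989 0.33298405] [-1.2 -0.3  0.8 -0.4  0.7  0.  -0.2  0.4  0.   0.2 -0.1  0. ]
knob [ 0.52393984 -0.02008573  0.123     ] red guess [0.61549099 0.03644423 0.047     ]
side [0.60025523 0.0709253  0.32968431] [-0.8  0.7 -0.2  0.   0.1 -0.1  0.6 -0.2  0.3 -0.6]
knob [ 0.52292466 -0.02740569  0.123     ] red guess [0.61466185 0.02882187 0.047     ]
[array([0.61688079, 0.03738219, 0.088     ])]
tile [ 0.47014605 -0.25741627  0.004     ] [array([ 0.51169469, -0.17025642,  0.004     ]), array([ 0.55768473, -0.29903479,  0.004     ]), array([ 0.42933212, -0.34444701,  0.004     ]), array([ 0.38187266, -0.21592687,  0.004     ])]
-70.34705505141822
```

Request:
{"api": "servo_tool", "payload": {"targets": "0 0 0 -28.5 -30 0 85; 0 0 0 -28.5 -30 0 85; 0 0 0 -28.5 -30 0 85; 0 0 0 -28.5 -30 0 85; 0 0 0 -28.5 -30 0 85; 0 0 0 -28.5 -30 0 85; 0 0 0 -28.5 -30 0 85; 0 0 0 -28.5 -30 0 85"}}

```text
time: 0.82
tool_pos: [0.3476, 0.344, 0.2245]
tcp_rot: [-0.467, -3.103, 0.007]
wrist_force: [1.3, -0.4, 0.1]
width: 0.996
```

```bash
cat >> h.py <<'E'
def go(x,y,z,th=None):
    s=bot.read_state(); M=R.from_rotvec(s['tcp_rot']).as_matrix(); p=s['tool_pos']
    d=M.T@(np.array([x,y,z])-p)*1000
    ya=np.degrees(np.arctan2(M[1,1],M[0,1]))
    print('pos',np.round(p,4),'yaw',round(ya,2),'tilt',np.round(M[:,2],3),'shift mm',np.round(d,1),np.linalg.norm(d).round(1),'F',np.round(s['wrist_force'],1),'w',round(s['width']*85.4,1),'t',s['time'])
    # turn to make tool vertical & yaw th
    if th is None: th=ya
    t=np.radians(th); Yv=np.array([np.cos(t),np.sin(t),0]); Z=np.array([0,0,-1.]); X=np.cross(Yv,Z)
    G=np.stack([X,Yv,Z],1); print('turn',np.round(R.from_matrix(M.T@G).as_rotvec(),3),'shift after turn',np.round(G.T@(np.array([x,y,z])-p)*1000,1))
E
python3 -c "
from h import *
go(.524,-.021,.20,19)"
```

```text
pos [0.3476 0.344  0.2245] yaw 72.9 tilt [-0.005 -0.004 -1.   ] shift mm [-276.1 -296.8   25.2] 406.1 F [ 1.3 -0.4  0.1] w 85.0 t 0.8167
turn [-0.006 -0.001  0.941] shift after turn [-402.5   48.    24.5]
```

Request:
{"api": "servo_tool", "payload": {"targets": "0 0 0 -28.3 -30.3 2 85; 0 0 0 -28.3 -30.3 2 85; 0 0 0 -28.3 -30.3 2 85; 0 0 0 -28.3 -30.3 2 85; 0 0 0 -28.3 -30.3 2 85; 0 0 0 -28.3 -30.3 2 85; 0 0 0 -28.3 -30.3 2 85; 0 0 0 -28.3 -30.3 2 85"}}

```text
time: 1.48
tool_pos: [0.4891, 0.0425, 0.2093]
tcp_rot: [-0.464, -3.106, 0.004]
wrist_force: [0.7, 0.6, 0.2]
width: 0.997
```

Request:
{"api": "servo_tool", "payload": {"targets": "0 0 0.12 0 0 0 60; 0 0 0.12 0 0 0 60; 0 0 0.12 0 0 0 60; 0 0 0.12 0 0 0 60; 0 0 0.12 0 0 0 60; 0 0 0.12 0 0 0 60; 0 0 0.12 0 0 0 60; 0 0 0.12 0 0 0 60"}}

```text
time: 2.15
tool_pos: [0.4905, 0.0303, 0.2063]
tcp_rot: [-1.897, -2.503, 0.013]
wrist_force: [1.1, -0.3, -0.1]
width: 0.701
```

```bash
python3 -c "
from h import *
go(.524,-.021,.20,19)
c,s=shot('wrist','w1')
c=load('w1');print(proj(c,[.524,-.021,.134]))"
```

```text
pos [0.4905 0.0303 0.2063] yaw 15.69 tilt [-0.005 -0.006 -1.   ] shift mm [-58.4  18.5   6.4] 61.6 F [ 1.1 -0.3 -0.1] w 59.9 t 2.15
turn [-0.007  0.004 -0.058] shift after turn [-59.4  15.    6.3]
[274.9196257  267.63172998]
```

View pics/w1.png

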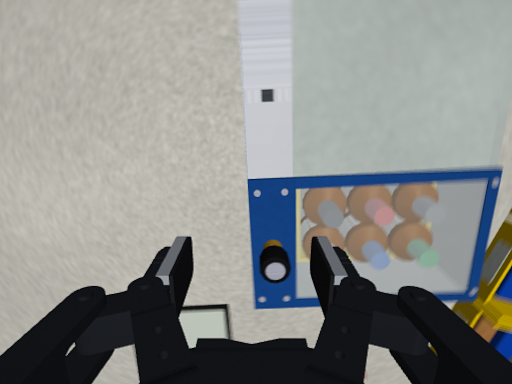

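```bash
cat >> pose.py <<'E'
print('---wrist')
w=load('w1')
print('knob',onz(w,275,271,.134),'hole',onz(w,267.5,95.5,.091))
ob=[(w,(275,271),(-105,-68,134)),(w,(267.5,95.5),(-105,68,91)),(w,(248,180),(-125,-1,96)),(w,(255,309),(-125,-135,96)),(w,(501,167),(93,-1,96))]
for o in (ob,ob+obs):
    r=least_squares(lambda p:np.concatenate([proj(k,W(p,P))-np.array(q) for k,q,P in o]),[.5,.1,.3]); p=r.x; print(p,np.round(r.fun,1))
    print('knob',W(p,(-105,-68,123)),'red guess',W(p,(0,-44.5,47)))
E
python3 pose.py | sed -n '/wrist/,$p'; python3 -c "
from h import *
crop('w1',230,150,330,320,3.5,'w1c')"
```

```text
---wrist
knob [ 0.52498202 -0.02398732  0.134     ] hole [0.48189655 0.10604143 0.091     ]
[0.60290316 0.07480338 0.32642981] [ 0.6 -0.7 -0.5  0.5 -0.7  0.1 -0.1 -0.6  0.6  0.5]
knob [ 0.52525298 -0.02327542  0.123     ] red guess [0.61717268 0.03265328 0.047     ]
[0.60250982 0.07520133 0.32770925] [ 0.4 -1.  -0.9  0.1 -1.  -0.2 -0.2 -0.8  0.5 -0.2  0.2 -1.   2.2 -0.8
  1.8 -0.3  0.8 -0.1  1.1 -0.2  0.9 -0.6 -0.4 -0.3  0.4 -0.9  0.5 -1.3
  0.8 -1.1  0.7 -1.4]
knob [ 0.52498519 -0.02297673  0.123     ] red guess [0.61683325 0.03306953 0.047     ]
```

View pics/w1c.png

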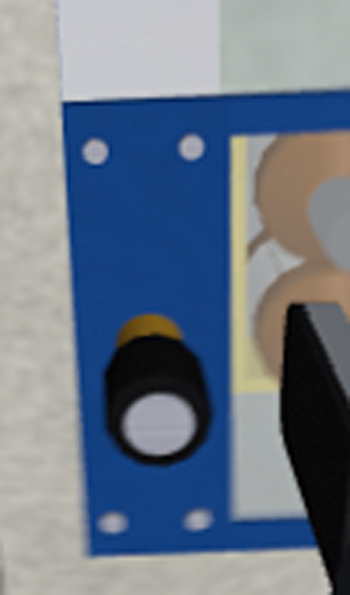

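```bash
python3 -c "
from h import *
go(.525,-.0235,.17,18.7)"
```

```text
pos [0.4904 0.0303 0.2062] yaw 15.38 tilt [-0.005 -0.006 -1.   ] shift mm [-60.9  19.4  36.3] 73.5 F [ 0.1 -0.5 -0.1] w 60.0 t 2.2
turn [-0.007  0.004 -0.058] shift after turn [-62.   15.5  36.2]
```

Request:
{"api": "servo_tool", "payload": {"targets": "-0.007 0.004 -0.058 -30 9 10 60; 0 0 0 -20 4 10 60; 0 0 0 -10 2 10 60; 0 0 0 0 0 5 60; 0 0 0 0 0 0 60"}}

```text
time: 2.62
tool_pos: [0.523, -0.0232, 0.1697]
tcp_rot: [-1.813, -2.565, -0.002]
wrist_force: [-0.3, -0.4, -1.0]
width: 0.7
```

```bash
python3 -c "
from h import *
go(.525,-.0235,.107,18.7)
c,s=shot('wrist','w2')
c=load('w2');print(proj(c,[.525,-.0235,.134]))"
```

```text
pos [ 0.523  -0.0232  0.1697] yaw 19.49 tilt [ 0.001  0.001 -1.   ] shift mm [-1.   1.7 62.7] 62.7 F [-0.3 -0.4 -1. ] w 59.8 t 2.6167
turn [ 0.001 -0.001  0.014] shift after turn [-0.9  1.8 62.7]
[254.50629249 220.53523782]
```

View pics/w2.png

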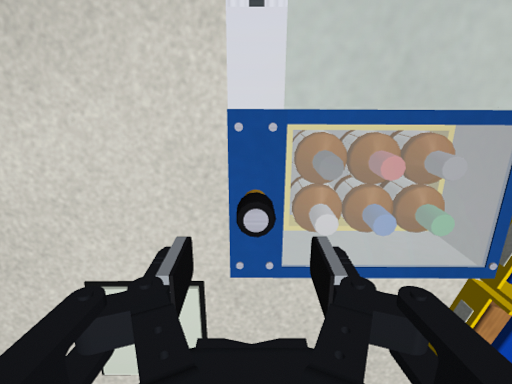

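Request:
{"api": "servo_tool", "payload": {"targets": "0 0 0 -1 2 25 60; 0 0 0 0 0 20 60; 0 0 0 0 0 12 60; 0 0 0 0 0 5 60; 0 0 0 0 0 0 60", "newtons": 60}}

```text
time: 3.08
tool_pos: [0.5259, -0.0199, 0.1088]
tcp_rot: [1.806, 2.568, 0.007]
wrist_force: [-0.3, 1.0, -0.1]
width: 0.704
```

```bash
python3 -c "
from h import *
go(.525,-.0235,.106,18.7)
c,s=shot('wrist','w3');shot('side','s3');crop('s3',180,100,340,240,5,'s3c')"
```

```text
pos [ 0.5259 -0.0199  0.1088] yaw 19.76 tilt [ 0.005  0.002 -1.   ] shift mm [-3.1 -2.1  2.8] 4.7 F [-0.3  1.  -0.1] w 60.1 t 3.0833
turn [ 0.005 -0.001  0.019] shift after turn [-3.1 -2.   2.8]
```

View pics/w3.png

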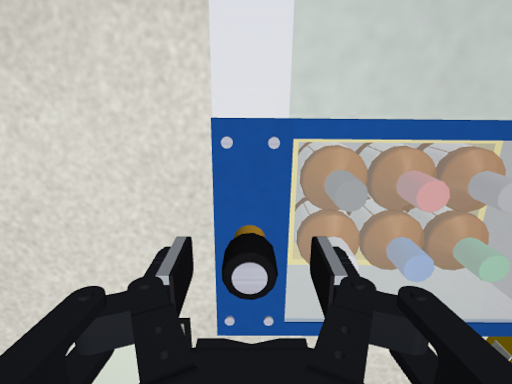

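View pics/s3c.png

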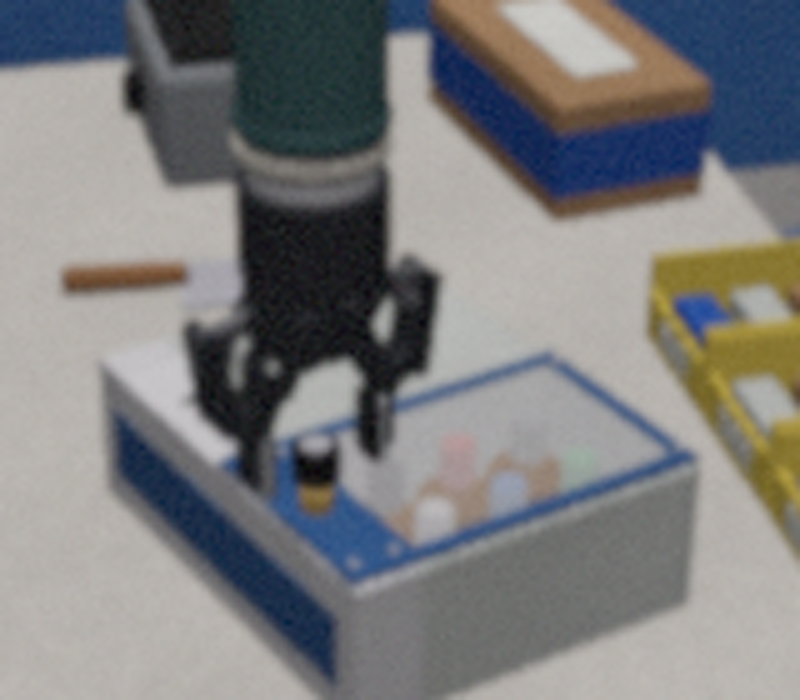

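Request:
{"api": "servo_tool", "payload": {"targets": "0 0 -0.01 -3.5 -0.5 1 60; 0 0 0 0 0 0 40; 0 0 0 0 0 0 20; 0 0 0 0 0 0 15; 0 0 0 0 0 0 15; 0 0 0 0 0 0 15", "newtons": 60}}

```text
time: 3.68
tool_pos: [0.5267, -0.025, 0.1133]
tcp_rot: [1.789, 2.577, 0.004]
wrist_force: [1.8, 0.9, -4.4]
width: 0.284
```

```bash
python3 -c "
from h import *
go(.525,-.0235,.106,18.7)
c,s=shot('wrist','w4')"
```

```text
pos [ 0.5267 -0.025   0.1133] yaw 20.47 tilt [ 0.005 -0.    -1.   ] shift mm [ 2.1 -1.1  7.3] 7.6 F [ 1.8  0.9 -4.4] w 24.2 t 3.6833
turn [0.005 0.002 0.031] shift after turn [ 2.  -1.1  7.3]
```

View pics/w4.png

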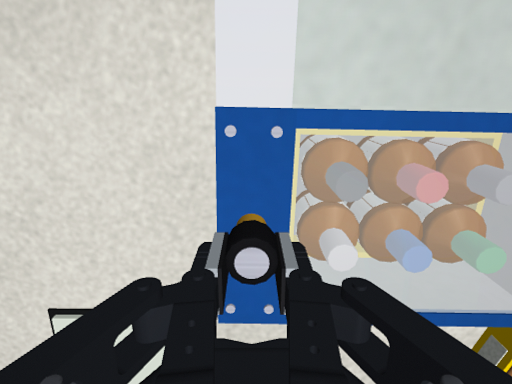

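Request:
{"api": "servo_tool", "payload": {"targets": "0 0 -0.01 0 0 -4 15; 0 0 -0.01 0 0 -4 15; 0 0 0 0 0 -1 15"}}

```text
time: 3.98
tool_pos: [0.5267, -0.025, 0.1212]
tcp_rot: [1.763, 2.595, 0.005]
wrist_force: [2.8, -0.1, -6.3]
width: 0.282
```

```bash
python3 -c "
from h import *
go(.525,-.0235,.116,18.7)
c,s=shot('wrist','w5');shot('side','s5');crop('s5',180,100,340,240,5,'s5c')"
```

```text
pos [ 0.5267 -0.025   0.1212] yaw 21.63 tilt [ 0.005  0.    -1.   ] shift mm [ 2.  -1.1  5.2] 5.6 F [ 2.8 -0.1 -6.3] w 24.1 t 3.9833
turn [0.005 0.002 0.051] shift after turn [ 1.9 -1.2  5.2]
```

View pics/s5c.png

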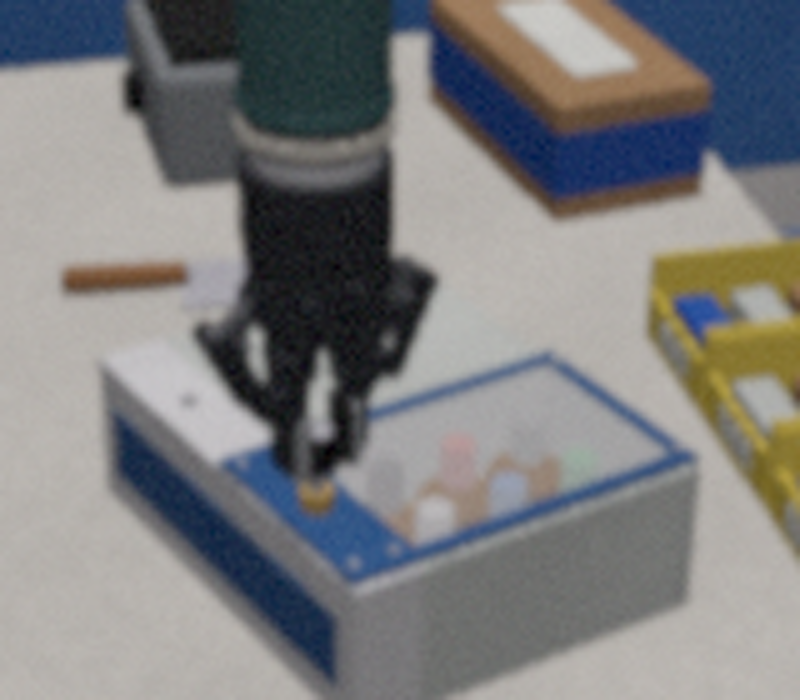

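Request:
{"api": "servo_tool", "payload": {"targets": "0 0 0.025 0 0 -3 15; 0 0 0.025 0 0 -1 15"}}

```text
time: 4.25
tool_pos: [0.5266, -0.025, 0.1239]
tcp_rot: [1.827, 2.55, 0.004]
wrist_force: [2.2, -0.0, -8.6]
width: 0.276
```

```bash
python3 -c "
from h import *
go(.525,-.0235,.116,18.7)"
```

```text
pos [ 0.5266 -0.025   0.1239] yaw 18.75 tilt [ 0.005 -0.    -1.   ] shift mm [ 1.9 -1.   7.9] 8.2 F [ 2.2 -0.  -8.6] w 23.6 t 4.25
turn [0.005 0.002 0.001] shift after turn [ 1.9 -1.   7.9]
```

Request:
{"api": "servo_tool", "payload": {"targets": "0 0 0 6 0 0 15; 0 0 0 12 0 0 15; 0 0 0 15 0 0 15; 0 0 0 15 0 0 15"}}

```text
time: 4.58
tool_pos: [0.5113, 0.0187, 0.1227]
tcp_rot: [1.822, 2.548, -0.002]
wrist_force: [4.4, -2.3, -7.6]
width: 0.277
```

```bash
python3 -c "
from h import *
go(.5267-.136*np.sin(.327),-.025+.136*np.cos(.327),.1235,18.7)"
```

```text
pos [0.5113 0.0187 0.1227] yaw 18.87 tilt [ 0.006 -0.006 -1.   ] shift mm [89.7  0.8 -1.6] 89.7 F [ 4.4 -2.3 -7.6] w 23.7 t 4.5833
turn [0.004 0.008 0.003] shift after turn [89.7  0.5 -0.8]
```

Sliding well (46 mm).

Request:
{"api": "servo_tool", "payload": {"targets": "0 0 0 20 0 -0.5 15; 0 0 0 20 0 0 15; 0 0 0 20 0 0 15; 0 0 0 15 0 0 15; 0 0 0 6 0 0 15"}}

```text
time: 5.0
tool_pos: [0.4831, 0.0994, 0.1218]
tcp_rot: [1.809, 2.55, -0.005]
wrist_force: [3.5, -1.6, -6.7]
width: 0.281
```

```bash
python3 -c "
from h import *
go(.5267-.136*np.sin(.327),-.025+.136*np.cos(.327),.1235,18.7)"
```

```text
pos [0.4831 0.0994 0.1218] yaw 19.31 tilt [ 0.01  -0.011 -1.   ] shift mm [ 4.1  1.4 -1.7] 4.7 F [ 3.5 -1.6 -6.7] w 24.0 t 5.0
turn [0.006 0.014 0.011] shift after turn [ 4.2  1.3 -1.7]
```

Request:
{"api": "servo_tool", "payload": {"targets": "0 0.014 0.01 6 0 0 15; 0 0 0 3 0 0 15; 0 0 0 2 0 0 15"}}

```text
time: 5.25
tool_pos: [0.4817, 0.1035, 0.1223]
tcp_rot: [1.805, 2.548, -0.008]
wrist_force: [4.9, -6.7, -8.2]
width: 0.281
```

```bash
python3 -c "
from h import *
go(.5267-.136*np.sin(.327),-.025+.136*np.cos(.327),.1235,18.7)"
```

```text
pos [0.4817 0.1035 0.1223] yaw 19.38 tilt [ 0.013 -0.015 -1.   ] shift mm [-0.2  1.3 -1.1] 1.7 F [ 4.9 -6.7 -8.2] w 24.0 t 5.25
turn [0.007 0.019 0.012] shift after turn [-0.1  1.3 -1.2]
```

Against the stop (force along y rises). Lower the knob, then open.

Request:
{"api": "servo_tool", "payload": {"targets": "0 0 0 2 0 4 15; 0 0 0 2 0 4 15; 0 0 0 2 0 3 15; 0 0 0 1 0 2 15; 0 0 0 0 0 0 30; 0 0 0 0 0 0 50; 0 0 0 0 0 0 60; 0 0 0 0 0 0 60"}}

```text
time: 5.92
tool_pos: [0.4833, 0.1036, 0.117]
tcp_rot: [1.803, 2.538, -0.014]
wrist_force: [0.4, -0.9, 0.2]
width: 0.703
```

```bash
python3 -c "
from h import *
go(.525,-.0235,.116,18.7)
c,s=shot('wrist','w6');shot('side','s6');crop('s6',150,100,310,240,5,'s6c')"
```

```text
pos [0.4833 0.1036 0.117 ] yaw 19.24 tilt [ 0.018 -0.023 -1.   ] shift mm [-133.7   -2.5    4.8] 133.8 F [ 0.4 -0.9  0.2] w 60.0 t 5.9167
turn [0.009 0.028 0.009] shift after turn [-133.8   -1.2    1. ]
```

View pics/s6c.png

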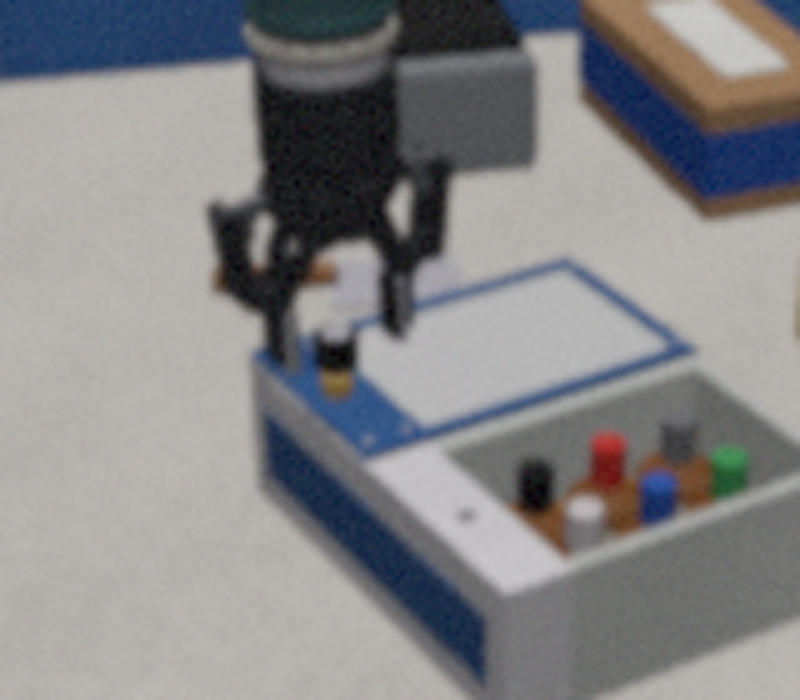

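View pics/w6.png

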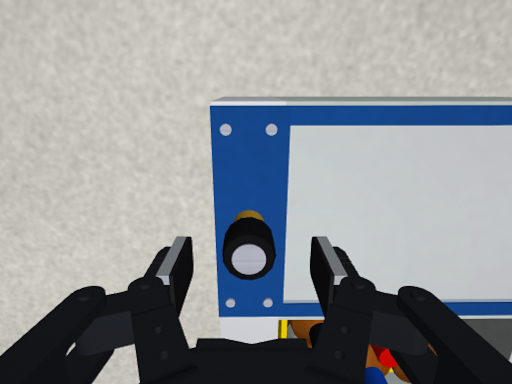

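Request:
{"api": "servo_tool", "payload": {"targets": "0 0 0 0 0 -20 60; 0.009 0.028 0 0 0 -35 60; 0 0 0 0 0 -38 60; 0 0 0 0 0 -10 60; 0 0 0 -30 20 0 55; 0 0 0 -20 20 0 50; 0 0 0 0 20 0 50"}}

```text
time: 6.6
tool_pos: [0.5518, 0.0776, 0.2221]
tcp_rot: [-1.811, -2.559, 0.005]
wrist_force: [0.0, 0.0, -0.0]
width: 0.587
```

Request:
{"api": "servo_tool", "payload": {"targets": "0 0 0.113 0 0 0 45; 0 0 0.113 0 0 0 45; 0 0 0.113 0 0 0 45; 0 0 0.113 0 0 0 45; 0 0 0.113 0 0 0 45; 0 0 0.113 0 0 0 45; 0 0 0.113 0 0 0 45; 0 0 0 0 0 0 45"}}

```text
time: 7.27
tool_pos: [0.5557, 0.0781, 0.2185]
tcp_rot: [-2.69, -1.609, 0.011]
wrist_force: [0.5, -0.4, 0.4]
width: 0.529
```

```bash
python3 -c "
from h import *
go(.617,.033,.18,-26)
c,s=shot('wrist','w7');c=load('w7');print(proj(c,[.617,.033,.088]))"
```

```text
pos [0.5557 0.0781 0.2185] yaw -28.22 tilt [-0.009  0.003 -1.   ] shift mm [-10.6  75.7  37.8] 85.3 F [ 0.5 -0.4  0.4] w 45.1 t 7.2667
turn [-0.009  0.002 -0.039] shift after turn [-13.6  74.9  38.5]
[331.75499933 190.66765299]
```

View pics/w7.png

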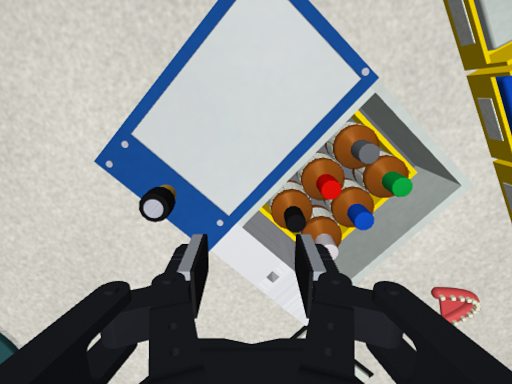

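```bash
python3 -c "
from h import *
crop('w7',250,100,450,260,4,'w7c')
c=load('w7');print(onz(c,329,187,.088))
"
```

```text
[0.6161745  0.03756118 0.088     ]
```

View pics/w7c.png

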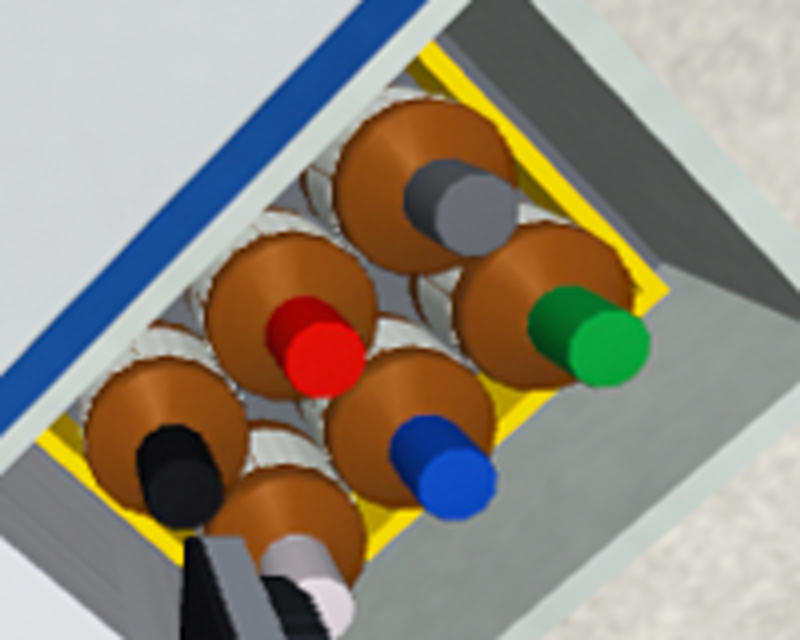

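```bash
python3 -c "
from h import *
c=load('w7');print(onz(c,331.1,188.9,.088)); go(.6165,.0355,.17,-26)
"
```

```text
[0.61716216 0.03490321 0.088     ]
pos [0.5556 0.0781 0.2185] yaw -27.94 tilt [-0.01   0.002 -1.   ] shift mm [-9.  74.2 47.8] 88.7 F [0.4 0.8 0.2] w 45.1 t 7.3167
turn [-0.01   0.002 -0.034] shift after turn [-11.6  73.4  48.5]
```

Request:
{"api": "servo_tool", "payload": {"targets": "-0.01 0.002 -0.034 -4 25 14 43; 0 0 0 -4 25 14 43; 0 0 0 -2 15 12 43; 0 0 0 0 5 6 43; 0 0 0 0 0 0 43"}}

```text
time: 7.73
tool_pos: [0.6156, 0.0381, 0.1711]
tcp_rot: [2.646, 1.692, 0.004]
wrist_force: [0.5, 0.8, 0.6]
width: 0.501
```

```bash
python3 -c "
from h import *
go(.617,.035,.17,-26)
c,s=shot('wrist','w8');c=load('w8');print(proj(c,[.617,.035,.088]))"
```

```text
pos [0.6156 0.0381 0.1711] yaw -24.82 tilt [ 0.002  0.001 -1.   ] shift mm [-2.3  2.5  1.1] 3.6 F [0.5 0.8 0.6] w 42.7 t 7.7333
turn [ 0.002 -0.002  0.021] shift after turn [-2.2  2.6  1.1]
[254.06048354 198.64492113]
```

View pics/w8.png

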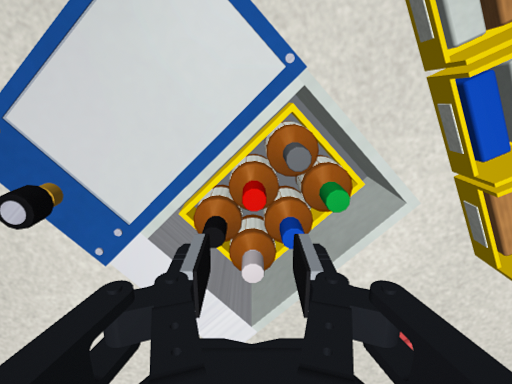

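```bash
python3 -c "
from h import *
crop('w8',200,140,360,300,4,'w8c')
c=load('w8');print(onz(c,254,200,.088)); go(.6165,.0345,.105,-26)
"
```

```text
[0.61648139 0.03398748 0.088     ]
pos [0.6152 0.0383 0.1715] yaw -24.83 tilt [ 0.002  0.001 -1.   ] shift mm [-3.1  2.7 66.5] 66.6 F [-0.  -0.2  0.2] w 42.9 t 7.7833
turn [ 0.002 -0.002  0.02 ] shift after turn [-2.9  2.8 66.5]
```

View pics/w8c.png

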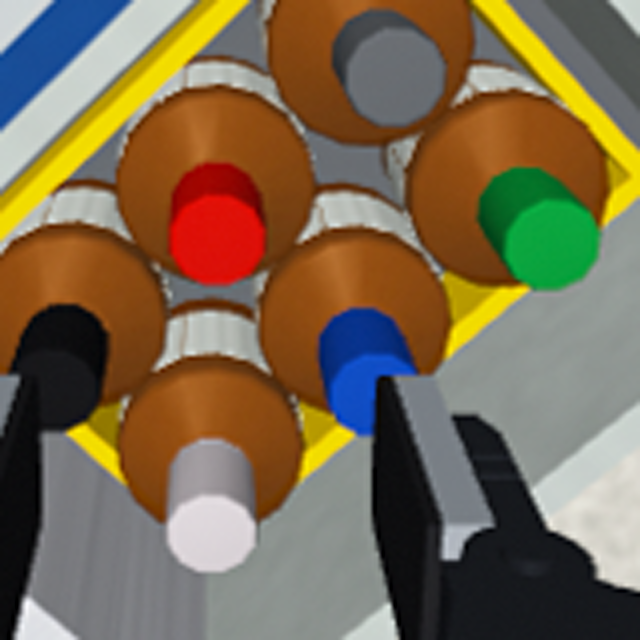

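Request:
{"api": "servo_tool", "payload": {"targets": "0 0 0.02 -3.5 3 15 43; 0 0 0 0 0 18 43; 0 0 0 0 0 18 43; 0 0 0 0 0 10 43; 0 0 0 0 0 2 43; 0 0 0 0 0 0 43", "newtons": 35}}

```text
time: 8.28
tool_pos: [0.6162, 0.0373, 0.1118]
tcp_rot: [2.657, 1.674, 0.011]
wrist_force: [0.2, 1.1, 0.9]
width: 0.498
```

```bash
python3 -c "
from h import *
go(.6165,.034,.066,-26)
c,s=shot('wrist','w9');c=load('w9');print(proj(c,[.6165,.034,.088]));shot('side','s9');crop('s9',220,130,360,230,5,'s9c')"
```

```text
pos [0.6162 0.0373 0.1118] yaw -25.56 tilt [ 0.007  0.003 -1.   ] shift mm [-3.1  1.5 45.8] 45.9 F [0.2 1.1 0.9] w 42.5 t 8.2833
turn [ 0.005 -0.005  0.008] shift after turn [-2.8  1.8 45.8]
[253.63238227 231.17976227]
```

View pics/w9.png

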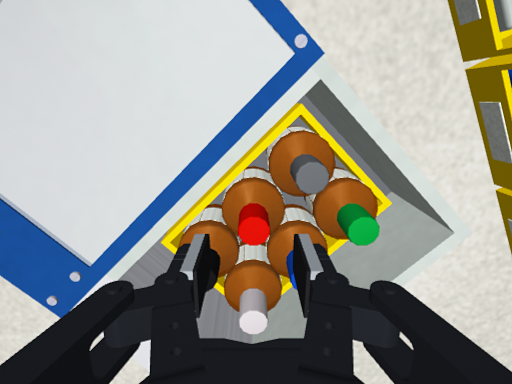

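View pics/s9c.png

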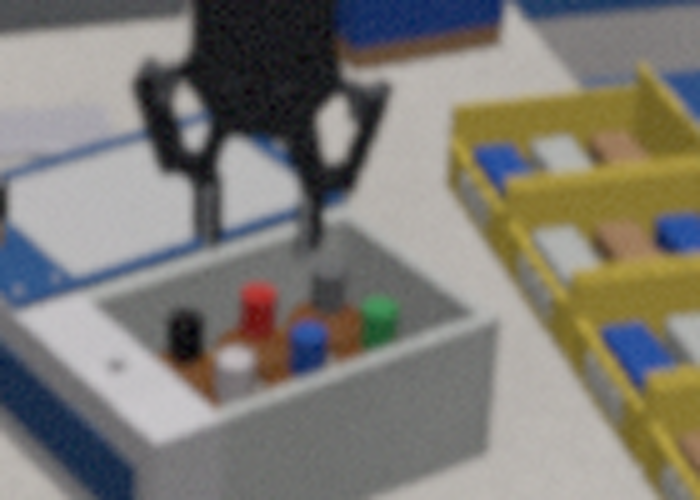

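Request:
{"api": "servo_tool", "payload": {"targets": "0.005 -0.005 0.008 -3 1.7 10 43; 0 0 0 -0.5 0.3 10 43; 0 0 0 0 0 5 43; 0 0 0 0 0 0 43"}}

```text
time: 8.72
tool_pos: [0.6202, 0.0331, 0.0896]
tcp_rot: [2.661, 1.662, 0.011]
wrist_force: [-0.3, 0.2, 0.6]
width: 0.507
```

```bash
python3 -c "
from h import *
go(.6165,.034,.066,-26)
c,s=shot('wrist','w10');c=load('w10');print(proj(c,[.6165,.034,.088]))"
```

```text
pos [0.6202 0.0331 0.0896] yaw -26.04 tilt [ 0.008  0.    -1.   ] shift mm [-0.9 -3.9 23.6] 24.0 F [-0.3  0.2  0.6] w 43.3 t 8.7167
turn [ 0.007 -0.004 -0.001] shift after turn [-0.9 -3.7 23.6]
[243.89860443 245.21551505]
```

View pics/w10.png

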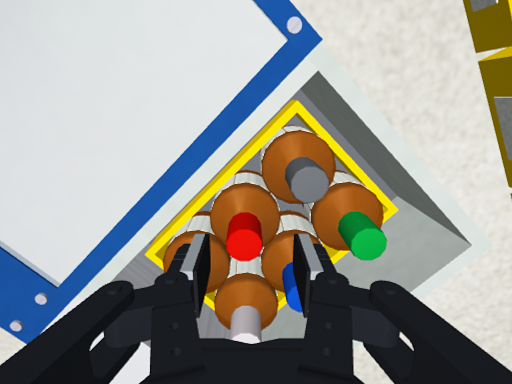

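Request:
{"api": "servo_tool", "payload": {"targets": "0.005 -0.004 0 -0.9 -3.5 0 43; 0 0 0 0 0 0 43"}}

```text
time: 8.93
tool_pos: [0.6164, 0.0338, 0.0897]
tcp_rot: [2.664, 1.663, 0.0]
wrist_force: [0.3, -0.2, -0.6]
width: 0.504
```

```bash
python3 -c "
from h import *
go(.6165,.034,.066,-26)"
```

```text
pos [0.6164 0.0338 0.0897] yaw -26.06 tilt [ 0.001 -0.001 -1.   ] shift mm [ 0.2 -0.1 23.7] 23.7 F [ 0.3 -0.2 -0.6] w 43.1 t 8.9333
turn [ 0.001  0.001 -0.001] shift after turn [ 0.2 -0.  23.7]
```

Excellent. Straight down now.

Request:
{"api": "servo_tool", "payload": {"targets": "0 0 0 0 0 8 43; 0 0 0 0 0 8 43; 0 0 0 0 0 5 43; 0 0 0 0 0 0 43"}}

```text
time: 9.27
tool_pos: [0.6171, 0.0338, 0.0676]
tcp_rot: [2.663, 1.662, 0.003]
wrist_force: [-0.2, 0.4, 0.0]
width: 0.502
```

```bash
python3 -c "
from h import *
go(.6165,.034,.066,-26)
c,s=shot('wrist','w11');c=load('w11');print(proj(c,[.6165,.034,.088]))"
```

```text
pos [0.6171 0.0338 0.0676] yaw -26.05 tilt [ 0.003 -0.001 -1.   ] shift mm [-0.1 -0.6  1.6] 1.7 F [-0.2  0.4  0. ] w 42.9 t 9.2667
turn [ 0.003 -0.    -0.001] shift after turn [-0.1 -0.6  1.6]
[249.70495165 266.05903982]
```

View pics/w11.png

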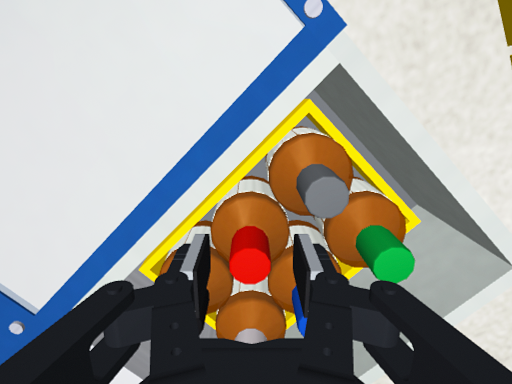

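Request:
{"api": "servo_tool", "payload": {"targets": "0 0 0 0 -0.5 1 30; 0 0 0 0 0 0 24; 0 0 0 0 0 0 18; 0 0 0 0 0 0 12; 0 0 0 0 0 0 12; 0 0 0 0 0 0 12", "newtons": 35}}

```text
time: 9.82
tool_pos: [0.6166, 0.0341, 0.0666]
tcp_rot: [2.663, 1.662, 0.002]
wrist_force: [-0.3, -0.3, -1.3]
width: 0.222
```

```bash
python3 -c "
from h import *
go(.6165,.034,.066,-26)
c,s=shot('wrist','w12');c=load('w12');print(proj(c,[.6165,.034,.088]))"
```

```text
pos [0.6166 0.0341 0.0666] yaw -26.05 tilt [ 0.003 -0.001 -1.   ] shift mm [-0.2 -0.   0.6] 0.6 F [-0.3 -0.3 -1.3] w 19.0 t 9.8167
turn [ 0.003  0.    -0.001] shift after turn [-0.2 -0.   0.6]
[250.93477698 267.28690559]
```

View pics/w12.png

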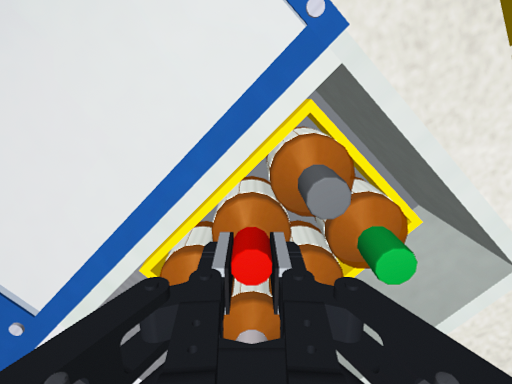

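Request:
{"api": "servo_tool", "payload": {"targets": "0 0 0 0 0 -3 12; 0 0 0 0 0 -4 12; 0 0 0 0 0 -4 12; 0 0 0 0 0 -4 12", "newtons": 40}}

```text
time: 10.2
tool_pos: [0.6154, 0.0342, 0.0813]
tcp_rot: [2.664, 1.663, -0.001]
wrist_force: [0.8, -0.2, -2.6]
width: 0.216
```

```bash
python3 -c "
from h import *
go(.6165,.034,.166,-26)
c,s=shot('wrist','w13')"
```

```text
pos [0.6154 0.0342 0.0813] yaw -26.05 tilt [-0.    -0.001 -1.   ] shift mm [  0.2   1.1 -84.7] 84.7 F [ 0.8 -0.2 -2.6] w 18.4 t 10.2
turn [ 0.     0.001 -0.001] shift after turn [  0.3   1.1 -84.7]
```

View pics/w13.png

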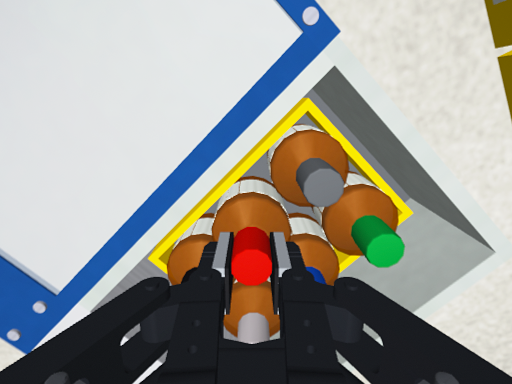

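Request:
{"api": "servo_tool", "payload": {"targets": "0 0 0 0 0.6 -5 12; 0 0 0 0 0 -6 12; 0 0 0 0 0 -6 12; 0 0 0 0 0 -6 12"}}

```text
time: 10.58
tool_pos: [0.6159, 0.0338, 0.1069]
tcp_rot: [2.664, 1.663, -0.002]
wrist_force: [-0.0, 0.7, -2.5]
width: 0.212
```

```bash
python3 -c "
from h import *
go(.6165,.034,.166,-26)
c,s=shot('wrist','w14');shot('side','s14');crop('s14',220,130,360,230,5,'s14c')"
```

```text
pos [0.6159 0.0338 0.1069] yaw -26.05 tilt [-0.    -0.001 -1.   ] shift mm [  0.3   0.5 -59.1] 59.1 F [-0.   0.7 -2.5] w 18.1 t 10.5833
turn [ 0.     0.001 -0.001] shift after turn [  0.4   0.5 -59.1]
```

View pics/s14c.png

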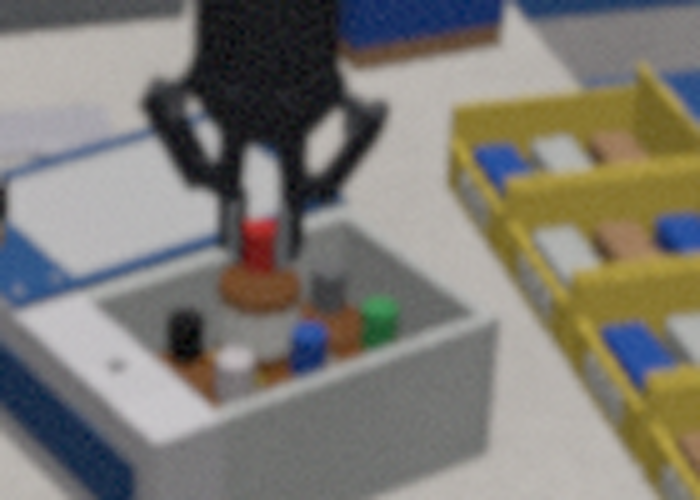

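Request:
{"api": "servo_tool", "payload": {"targets": "0 0 0 0 0.4 -8 12; 0 0 0 0 0 -12 12; 0 0 0 0 0 -14 12; 0 0 0 0 0 -16 12; 0 0 0 0 0 -20 12; 0 0 0 0 0 -20 12; 0 0 0 0 0 -8 12; 0 0 0 0 0 0 12"}}

```text
time: 11.35
tool_pos: [0.6159, 0.0338, 0.214]
tcp_rot: [2.664, 1.663, -0.001]
wrist_force: [-0.1, -0.5, -2.1]
width: 0.215
```

```bash
python3 -c "
from h import *
go(.4701,-.2574,.2,-26)
c,s=shot('wrist','w15');shot('side','s15');crop('s15',180,80,360,230,4,'s15c');shot('top','t15');crop('t15',150,125,310,255,5,'t15c')"
```

```text
pos [0.6159 0.0338 0.214 ] yaw -26.05 tilt [ 0.    -0.001 -1.   ] shift mm [-325.6   -3.1   14.4] 325.9 F [-0.1 -0.5 -2.1] w 18.4 t 11.35
turn [ 0.001  0.001 -0.001] shift after turn [-325.6   -3.4   14. ]
```

View pics/s15c.png

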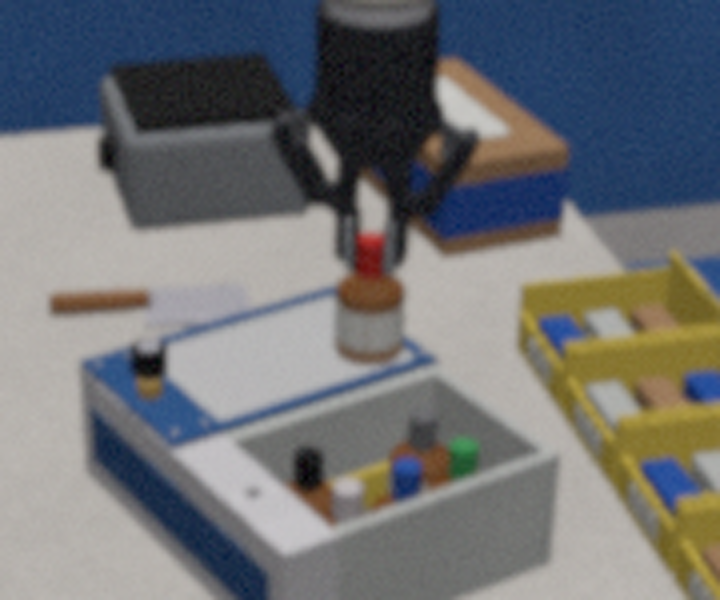

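View pics/w15.png

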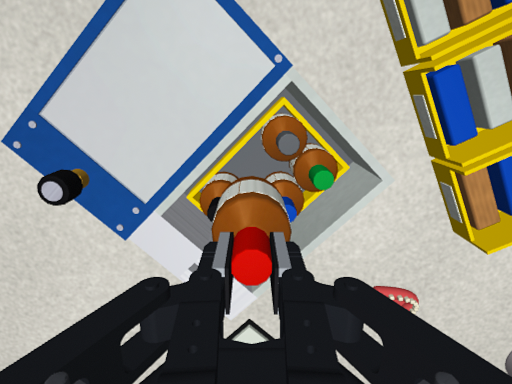

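Request:
{"api": "servo_tool", "payload": {"targets": "0 0 0 -10 0 0 12; 0 0 0 -20 0 0 12; 0 0 0 -30 0 0 12; 0 0 0 -35 0 0 12; 0 0 0 -35 0 0 12; 0 0 0 -35 0 0 12; 0 0 0 -35 -1 0 12; 0 0 0 -35 -1 0 12"}}

```text
time: 12.17
tool_pos: [0.4983, -0.1798, 0.1974]
tcp_rot: [-2.64, -1.671, 0.032]
wrist_force: [0.2, -1.0, -1.1]
width: 0.217
```

Request:
{"api": "servo_tool", "payload": {"targets": "0 0 0 -35 -1 0 12; 0 0 0 -25 0 0 12; 0 0 0 -15 0 0 12; 0 0 0 -5 0 0 12; 0 0 0 0 0 0 12"}}

```text
time: 12.58
tool_pos: [0.4495, -0.26, 0.1899]
tcp_rot: [-2.637, -1.654, 0.049]
wrist_force: [-0.0, 0.9, -1.6]
width: 0.215
```

```bash
python3 -c "
from h import *
go(.4701,-.2574,.12,-26)
c,s=shot('wrist','w16');shot('side','s16');crop('s16',150,150,350,350,3.5,'s16c')"
```

```text
pos [ 0.4495 -0.26    0.1899] yaw -25.84 tilt [-0.041  0.007 -0.999] shift mm [12.1 20.2 69. ] 72.9 F [-0.   0.9 -1.6] w 18.3 t 12.5833
turn [-0.04   0.011  0.003] shift after turn [11.4 17.3 69.9]
```

View pics/w16.png

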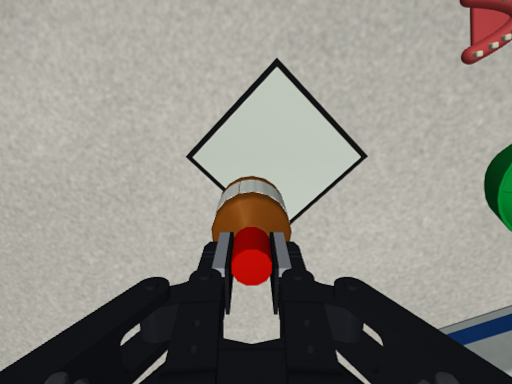

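View pics/s16c.png

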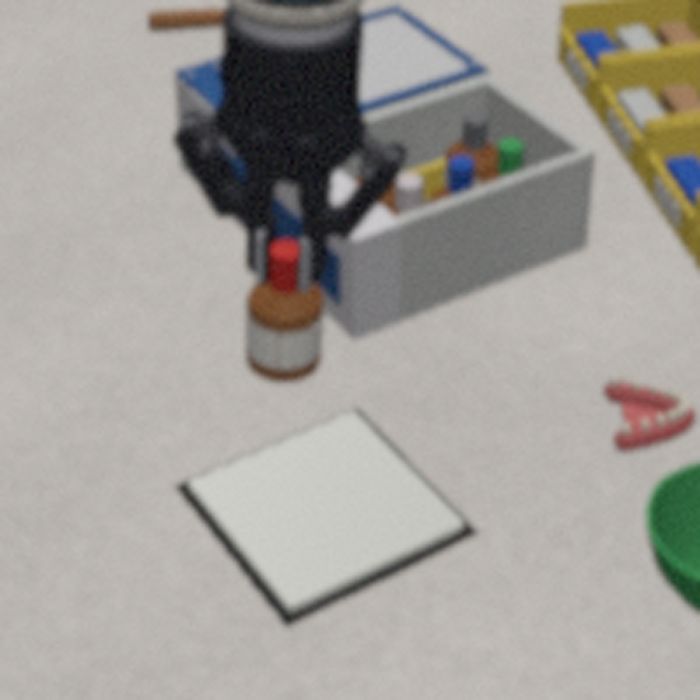

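```bash
python3 -c "
from h import *
c=load('w16');L=onz(c,187,156,.002);Rr=onz(c,366.5,156,.002);T=onz(c,277,59,.002);print(L,Rr,T,(L+Rr)/2,np.linalg.norm(L-Rr))
c=load('s16');g=lambda x,y:(150+(x+.5)/3.5-.5,150+(y+.5)/3.5-.5)
cs=[onz(c,*g(*p),.002) for p in [(357,408),(181,487),(289,621),(474,530)]];print(np.mean(cs,0))
go(.4701,-.2574,.12,-26)
"
```

```text
[ 0.38192308 -0.21714834  0.002     ] [ 0.56092958 -0.30215834  0.002     ] [ 0.51361742 -0.17013612  0.002     ] [ 0.47142633 -0.25965334  0.002     ] 0.1981666634929548
[ 0.47125622 -0.26259692  0.002     ]
pos [ 0.4504 -0.2586  0.19  ] yaw -25.74 tilt [-0.041  0.008 -0.999] shift mm [10.4 20.  69.1] 72.7 F [-0.8 -0.3 -1.6] w 18.7 t 12.6833
turn [-0.04   0.011  0.005] shift after turn [ 9.7 17.1 70. ]
```

Request:
{"api": "servo_tool", "payload": {"targets": "-0.04 0.011 0.005 10 16 0 12; 0 0 0 0 0 0 12; 0 0 0 0 0 12 12; 0 0 0 0 0 15 12; 0 0 0 0 0 12 12; 0 0 0 0 0 0 12"}}

```text
time: 13.18
tool_pos: [0.472, -0.2503, 0.1489]
tcp_rot: [-2.655, -1.676, -0.001]
wrist_force: [-0.2, -0.3, -2.5]
width: 0.219
```

```bash
python3 -c "
from h import *
go(.471,-.259,.0686,-26)"
```

```text
pos [ 0.472  -0.2503  0.1489] yaw -25.47 tilt [-0.001  0.002 -1.   ] shift mm [-8.4  3.  80.3] 80.8 F [-0.2 -0.3 -2.5] w 18.7 t 13.1833
turn [-0.002 -0.002  0.009] shift after turn [-8.3  3.  80.3]
```

Request:
{"api": "servo_tool", "payload": {"targets": "0 0 0 -8 3 12 12; 0 0 0 0 0 15 12; 0 0 0 0 0 15 12; 0 0 0 0 0 13 12; 0 0 0 0 0 8 12; 0 0 0 0 0 3 12; 0 0 0 0 0 0 12"}}

```text
time: 13.77
tool_pos: [0.4723, -0.2598, 0.0791]
tcp_rot: [-2.65, -1.684, 0.001]
wrist_force: [-0.4, 1.2, -1.2]
width: 0.218
```

```bash
python3 -c "
from h import *
go(.471,-.259,.0686,-26)
c,s=shot('wrist','w17');shot('side','s17');crop('s17',180,200,300,330,5,'s17c')"
```

```text
pos [ 0.4723 -0.2598  0.0791] yaw -25.14 tilt [-0.002  0.001 -1.   ] shift mm [ 0.2 -1.5 10.5] 10.6 F [-0.4  1.2 -1.2] w 18.6 t 13.7667
turn [-0.002 -0.     0.015] shift after turn [ 0.1 -1.5 10.5]
```

View pics/s17c.png

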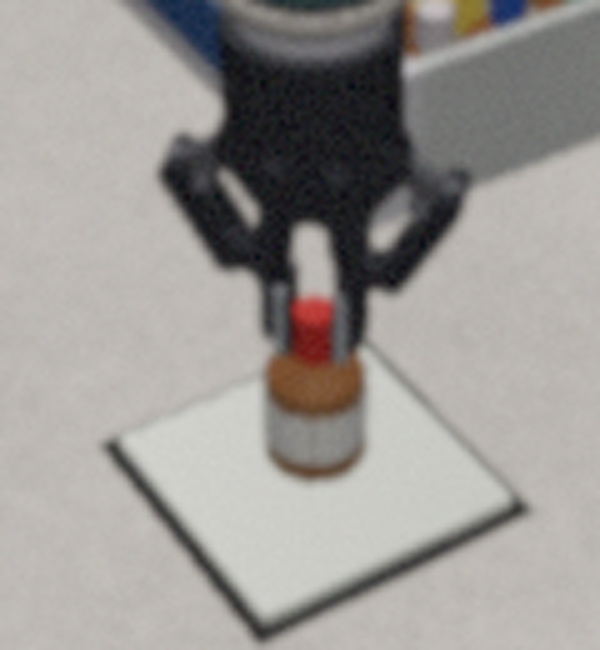

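Lower the last 10 mm slowly, watching the force.

Request:
{"api": "servo_tool", "payload": {"targets": "0 0 0 0 -1 4 12; 0 0 0 0 0 3 12; 0 0 0 0 0 1.5 12; 0 0 0 0 0 0 12"}}

```text
time: 14.2
tool_pos: [0.4741, -0.2611, 0.0739]
tcp_rot: [2.647, 1.682, 0.004]
wrist_force: [-0.2, -0.4, -1.7]
width: 0.217
```

```bash
python3 -c "
from h import *
go(.471,-.259,.0686,-26)"
```

```text
pos [ 0.4741 -0.2611  0.0739] yaw -25.13 tilt [ 0.005 -0.003 -1.   ] shift mm [ 0.6 -3.7  5.3] 6.5 F [-0.2 -0.4 -1.7] w 18.5 t 14.2
turn [0.006 0.001 0.015] shift after turn [ 0.5 -3.7  5.3]
```

Request:
{"api": "servo_tool", "payload": {"targets": "0.005 0 0 0 -2 2 12; 0 0 0 0 0 2 12; 0 0 0 0 0 1.5 12; 0 0 0 0 0 0.5 12"}}

```text
time: 14.53
tool_pos: [0.4728, -0.2606, 0.0686]
tcp_rot: [2.649, 1.684, 0.0]
wrist_force: [-1.5, 1.3, 2.3]
width: 0.214
```

```bash
python3 -c "
from h import *
go(.471,-.259,.0686,-26)"
```

```text
pos [ 0.4728 -0.2606  0.0686] yaw -25.12 tilt [ 0.001 -0.002 -1.   ] shift mm [ 0.6 -2.3  0. ] 2.4 F [-1.5  1.3  2.3] w 18.2 t 14.5333
turn [0.002 0.001 0.015] shift after turn [ 0.6 -2.3  0. ]
```

Request:
{"api": "servo_tool", "payload": {"targets": "0 0 0 0 0 0.3 20; 0 0 0 0 0 0 25; 0 0 0 0 0 0 32; 0 0 0 0 0 0 40; 0 0 0 0 0 0 45; 0 0 0 0 0 0 45", "newtons": 20}}

```text
time: 15.03
tool_pos: [0.4741, -0.2613, 0.0695]
tcp_rot: [2.647, 1.683, 0.002]
wrist_force: [0.1, 0.1, 0.5]
width: 0.527
```

```bash
python3 -c "
from h import *
go(.471,-.259,.2,-26)
c,s=shot('wrist','w18');shot('side','s18');crop('s18',180,200,300,330,5,'s18c')"
```

```text
pos [ 0.4741 -0.2613  0.0695] yaw -25.12 tilt [ 0.004 -0.003 -1.   ] shift mm [   0.6   -3.1 -130.5] 130.5 F [0.1 0.1 0.5] w 45.0 t 15.0333
turn [0.005 0.001 0.015] shift after turn [   0.7   -3.8 -130.5]
```

View pics/w18.png

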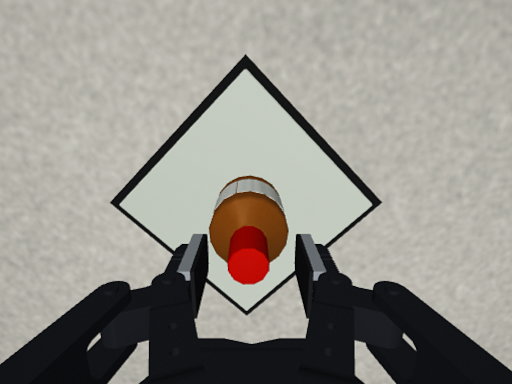

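View pics/s18c.png

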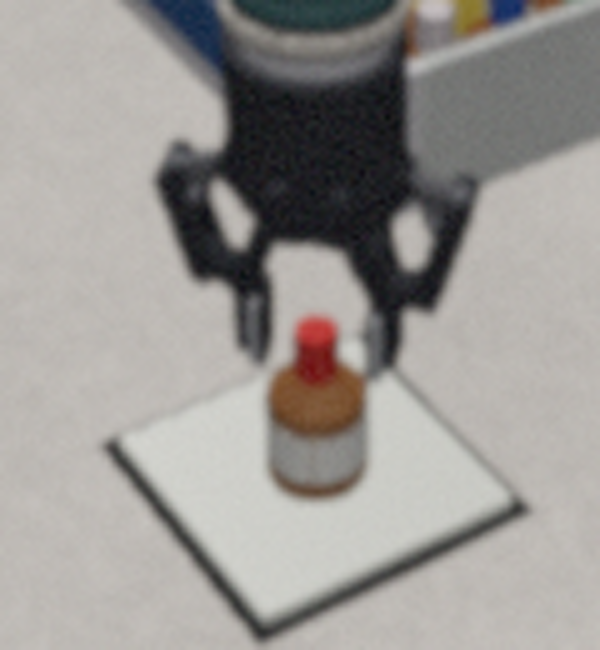

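Bottle stands free, near the tile centre. Retract straight up.

Request:
{"api": "servo_tool", "payload": {"targets": "0 0 0 0 -1 -10 50; 0 0 0 0 0 -15 55; 0 0 0 0 0 -25 60; 0 0 0 0 0 -35 60; 0 0 0 0 0 -35 60; 0 0 0 0 0 -20 60; 0 0 0 0 0 -5 60; 0 0 0 0 0 0 60"}}

```text
time: 15.8
tool_pos: [0.4703, -0.259, 0.2229]
tcp_rot: [2.651, 1.685, -0.001]
wrist_force: [0.4, -0.7, -1.5]
width: 0.701
```

Request:
{"api": "servo_tool", "payload": {"targets": "0 0 0 20 0 0 60; 0 0 0 30 0 0 60; 0 0 0 30 0 0 60; 0 0 0 30 0 0 60; 0 0 0 10 0 0 60; 0 0 0 0 0 0 60; 0 0 0 0 0 0 60"}}

```text
time: 16.38
tool_pos: [0.5187, -0.1468, 0.215]
tcp_rot: [-2.649, -1.679, 0.012]
wrist_force: [0.2, -0.8, -0.6]
width: 0.7
```

```bash
python3 -c "
from h import *
go(.471,-.259,.2,-26)
shot('wrist','w19');shot('side','s19');shot('top','t19');crop('t19',180,125,400,280,3.5,'t19c');crop('s19',160,110,400,330,3,'s19c')"
```

```text
pos [ 0.5187 -0.1468  0.215 ] yaw -25.29 tilt [-0.009  0.    -1.   ] shift mm [-121.8    4.9   15.4] 122.9 F [ 0.2 -0.8 -0.6] w 59.8 t 16.3833
turn [-0.008  0.004  0.012] shift after turn [-121.8    6.3   15. ]
```

View pics/t19c.png

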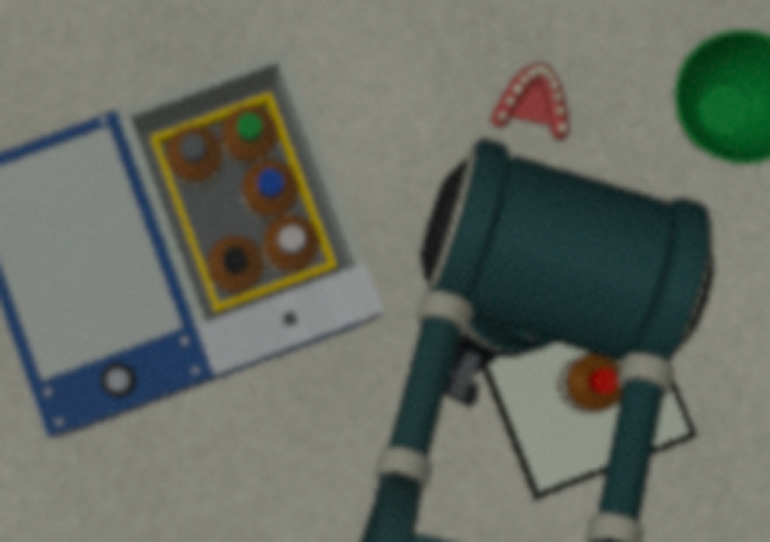

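View pics/s19c.png

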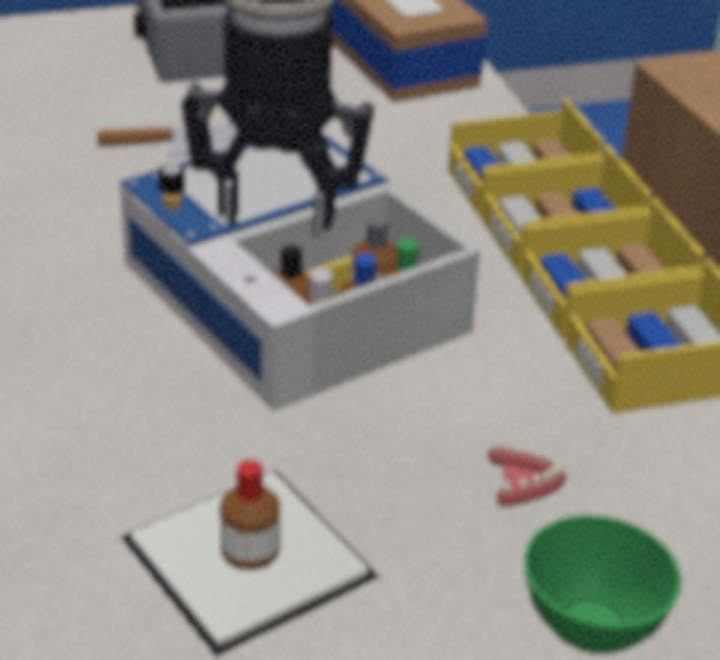

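View pics/w19.png

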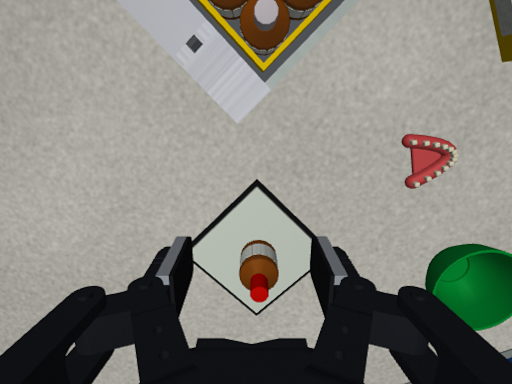

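```bash
python3 -c "
from h import *
crop('s19',195,140,275,215,9,'k19')
exec(open('pose.py').read().split('for nm')[0].split('c=load')[1].join(['c=load','']))
p=[.6025,.0752,.3277];k=load('s19')
for y,z in [(68,134),(68,142),(63,142)]: 
  u=proj(k,W(p,(-105,y,z))); print(y,z,u,(u-[195,140])*9)
b=proj(k,W(p,(-105,68,96)));print((b-[195,140])*9)
" | tail -5
python3 -c "
from h import *
crop('s0' if 0 else 'side0',190,150,270,225,9,'k0')"
```

```text
68 134 [217.02544473 164.85393548] [198.22900256 223.68541931]
68 142 [216.92378689 162.27957081] [197.31408201 200.51613728]
63 142 [217.80876284 163.04179042] [205.27886559 207.3761138 ]
[202.49587594 331.73894558]
```

View pics/k19.png

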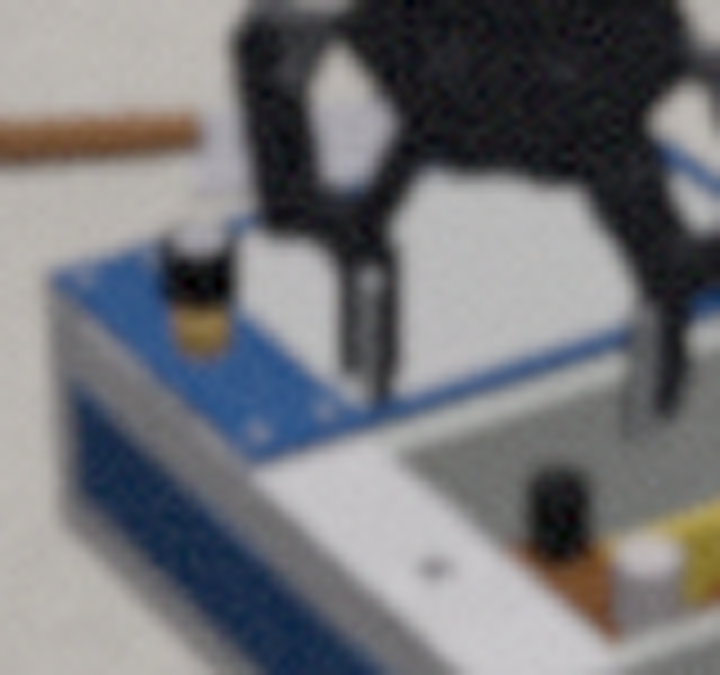

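View pics/k0.png

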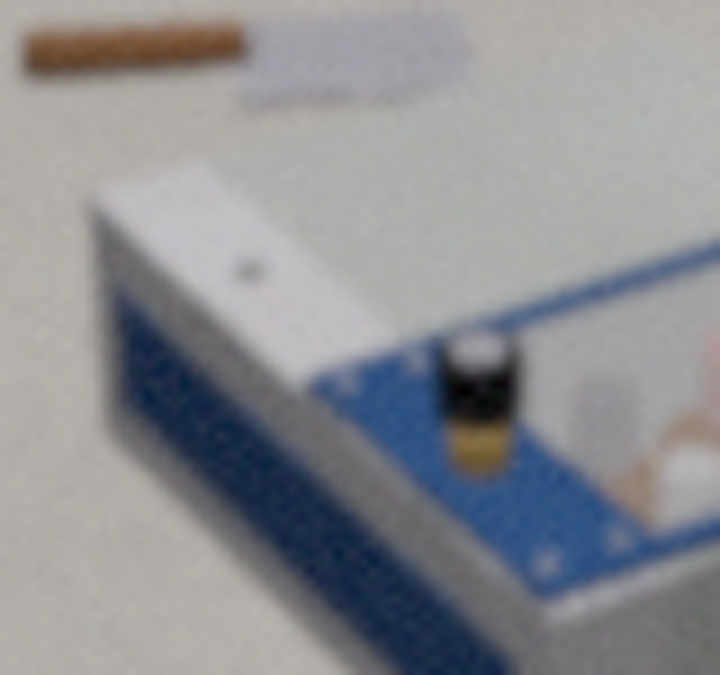

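```bash
python3 -c "
from h import *
print(finish_job())"
```

```text
the job is handed in; nothing more can be done
None
```

I handed the job in at about 16.5 s of the 64 s allowed. `finish_job` gives no verdict, so the results below are my own last checks.

**What I did**
- **Cover:** I pulled the knob up until the spring read about 8.6 N, near the top of its travel. I then slid the cover 136 mm to its stop, lowered the knob and let go.
- **Bottle:** I gripped the red cap diagonally between its neighbours and lifted it straight up, with only about 2.5 N on the wrist. I set it down with a change of about 4 N at contact, opened the fingers and moved the arm clear.

**What the last checks showed**
- **Plunger:** in the side picture the knob stands over the second hole. The length from knob top to sleeve foot matches the shut-and-down picture to within a few enlarged pixels, so the pin is down.
- **Red bottle:** it stands upright, about 2–3 mm from the tile centre by my estimate.
- **Everything else:** the other five bottles are upright in their places, and the denture, bowl and spatula look undisturbed. I judged these by eye and did not measure them. The arm touched nothing at hand-in.

**Disagreements**
- The three cameras differed by up to 5–7 mm on where the locker and tile are. I used the wrist camera for the final alignment.
- Small moves drifted by up to about 5 mm, and I corrected that before each grasp.

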